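# Hook a dropped bracket out from behind the guard

## Robot

A 6-joint arm with a two-finger parallel gripper is mounted at the origin on a cart in front of the work surface, level with it; the furniture and walls round the work are solid. World frame = base frame: x ahead of the robot, y to its left, z up, the work surface at z = 0. Lengths are in m, angles in rad, forces in N, time in s.
With the tool pointing down it reaches from about 0.375 to 0.975 m from the base axis. Payload 3.8 kg.
Tool frame: the origin (TCP) lies on the centre line of the jaws, within the pads' length; the fingertips stand 14 mm ahead of it and the grasp point (between the pads) lies 5 mm behind it; z points along the fingers, y is the line along which they close (so a half turn about z gives the same grasp; the last joint's range is limited). The gripper opens to 85 mm and grips with 20 to 120 N. Pads are 22 mm wide; open, the fingers measure 114 mm over their backs; the gripper's body (76 mm by 85 mm) begins 54 mm behind the grasp point. The pads swing forward as they close: fully open they stand 13 mm farther back than shut.
Start: joints at [-1.173, 0.264, 1.604, -0, 1.274, -0.037], TCP at [0.284, -0.612, 0.208] pointing down, gripper open.
Joint ranges: [-2.63, 2.63], [-0.94, 2.18], [0.31, 2.57], [-1.31, 4.45], [0, 2.66], [-2.55, 2.55]. Speed limits (rad/s): [2.57, 2.57, 3.14, 3.14, 3.14, 3.14].

## Interface

Orientations are given as a rotation vector (axis times angle).
In Python, from workcell import bot, eyes, spot_in gives the robot as it stands.
- The arm moves only by the tool carry_out, never from a script. Its argument "series" is text: rows parted by semicolons, each of 4 numbers parted by spaces: the shift along the world's x, y, z in m, then the turn about the world's z in degrees. In form: tx ty tz roll; .... A call has 1 to 20 rows; each row shifts and turns the commanded pose from where the row before left it; what a row does not reach is not made up. A row lasts 1/8 s, in which the tool goes at most 62.5 mm and 10.7 degrees, less where a joint would pass 70% of its speed; a pose out of reach is approached as far as the arm can. A call is refused whole if a number of a shift passes 0.0625 or a number of a turn 10.7, either way. A call with a gripper value outside its range is refused whole. "jaw" is the gripper command: -1 is shut, 1 is fully open, values between are in proportion, set as the call begins (left out, the last holds). The fingers move at their own pace and stop on an object; "grip_force" is the grip in N (left out, the last holds). Time passes only in rows, so rows that do not move let the fingers close. It gives the time, the measured TCP pose, the force, the opening and the grip force at its end, in the units of the state.
- bot.read_state(): the state, without advancing time (a new reading comes with each control period).
- eyes.read_camera(name): name is "scene" or "top"; returns (picture, depth): 384x512x3 uint8, blue, green, red; 384x512 float32, m along the optical axis (not along the pixel's ray), 0 where there is no reading.
- eyes.get_calibration(name): a dict with "K" (3x3 intrinsics, pixels), "distortion" ([k1, k2, p1, p2, k3] as OpenCV has them; the pictures are not rectified), "position" and "rotation" of the camera in the world. Camera axes: x right, y down, z forward; pixel columns grow to the right and rows downward; lengths in m; the calibration is good to about 2 mm. A picture is of the moment at which its call begins. get_calibration takes no time and is no camera call.
- bot.finish_job(): hands the job in; it is judged then, once.
Trained networks look in the newest picture that a camera, given by its name, has taken for a name from the list of things; names that differ only in an ending like _2 or _b are one class to them, and where a whole thing is asked for, a point or a joint stands for the part that bears it (a point fixed in the world has none). Each returns a list of dicts, best first, with "score" (0 to 1); they miss things now and then, are a little off and sometimes report something else, mostly with a low value. They report only what shows in the picture. A call takes as long as a camera call.
- spot_in(camera, target): "rect" ([centre column, centre row, width, height] in pixels, round what is visible of it).
The state is a dict: "time": time; "q": joint angles; "joint_vel": joint speeds; "joint_torque": joint torques, N m; "tool_pos": TCP position; "tcp_rot": TCP orientation; "wrist_force": force on the tool from outside, world axes, zero at the start; "torque": the same for the moment, N m; "width": opening from 0.0 (shut) to 1.0 (fully open); "grip_force": force on a finger pad.
Only numpy, scipy, OpenCV 4.12 (cv2) and the standard library are available. Lean on these libraries where they do the work, as an engineer would, in place of code of your own. Each camera call takes 0.05 s, during which the arm holds its last target. There are 200 camera calls.

## Task

A steel angle bracket has dropped behind the fixed bar guard, where the gripper cannot reach. Take the hooked rod by its handle (its length setting varies), reach in through the guard's open end, set the hook down behind the bracket's upright flange and draw the bracket out until the flange lies square against the stop bar, keeping a steady pull of about 8 N on it there for a second to seat it and never more than 12 N on anything. Then unhook without dragging the bracket off the bar and lay the rod flat on the open bench, clear of the guard; leave the other things alone and do not touch the bracket with the gripper.

Things in the scene. Friction and masses are not known exactly. Their poses are not given: they have to be found in the camera images.
- rod_handle (a point): Centre of the hooked rod's wooden handle (100 mm long in x, 26 mm wide in y, 36 mm high), 18 mm above its flat underside. +x runs along the tool from handle to hook, z up. Grasp here, across y.
- hook_rod: The loose hooked rod (160 g), origin under the handle's centre, axes as rod_handle. An 8 mm steel shank leaves the brass ferrule 18 mm up, cranks up over 30 mm, about 90 mm ahead, runs level at 46 mm (centre line) and turns straight down to a round end, level with the handle's underside. The shank is clamped at some length: the down-turned end's centre line is 265 to 305 mm ahead; it does not slip.
- rod_reach (a point): The farthest the hook's end can be: 305 mm ahead of rod_handle along the tool's x, level with the handle's underside; fixed to the handle. The true hook end is up to 40 mm nearer the handle, as the shank is clamped this time; that is not measured. The tool stands by itself on handle and hook end.
- bracket_face (a point): Centre of the front face of the upright flange of the steel angle bracket, 9 mm above its underside. The flange is 70 mm wide (y), 4 mm thick (x), 18 mm high; behind it (+x) lies the foot plate, onto which the hook can be let down. -x points out of the front face, z up.
- bracket: The loose angle bracket (about 150 g). Origin at the centre of the foot plate's underside, 17.5 mm behind the flange's front face; axes as bracket_face. The foot plate is 35 mm deep (flange included), 70 mm wide, 4 mm thick, with two 6 mm holes 22 mm behind the front face, 24 mm to either side.
- guard_mouth (a point): Bench-level centre of the guard's open end, on the front plane of its two posts. +x points into the guard, y across it, z up. The opening is 158 mm wide and 103 mm high under its top bar.
- guard: The fixed bar guard; origin and axes as guard_mouth. 180 mm deep with closed back, 170 mm wide, 115 mm high, roof bars from 108 mm up; a pulley sits at the back from 150 mm in, 39 mm above the bench. Its floor is the bench. Two rails, 10 mm high and 12 mm wide, run forward from the side walls to the stop bar.
- stop_face (a point): Middle of the inner face of the fixed stop bar, 6 mm above the bench and 75 mm in front of guard_mouth. +x points from this face toward the guard, y along the bar.
- stop_bar: The steel stop bar on the bench across the guard's front: 158 mm long (y), 12 mm thick (x), 12 mm high. Origin under its centre, 6 mm in front of stop_face; axes as stop_face.
- tape_duct: Bystander: small black tape roll, 58 mm across, 19 mm high, lying on the bench; origin at the centre of its underside.
- wrench_b: Bystander: small combination wrench, 142 mm long, 6 mm high, lying on the bench; origin at the centre of its underside.
- offcut_1: Bystander: timber block, 50 x 75 x 36 mm, lying on the bench; origin at the centre of its underside.
- screwdriver_yel: Bystander: yellow screwdriver, 135 mm long, 24 mm high, lying on the bench; origin at the centre of its underside.
- pliers_blue: Bystander: blue pliers, 159 mm long, 15 mm high, lying on the bench; origin at the centre of its underside.

How it is judged:
By the outcome, as a careful person would: the job done as asked, in the order asked, and still so for the second after the job is handed in, with the robot touching nothing.
It also fails if it takes over 72 s, if anything falls off the work surface, if the arm or the gripper's body presses on something with over 40 N, if the wrist force passes 120 N, or if a joint passes its speed limit or range.

## Working session

There is one attempt and no reset: what is moved stays moved. The work goes in short steps, Python scripts to look and compute and a tool call to move; the robot and the scene stay as the last step left them, time stands still between calls to the robot, and variables do not carry over. Pictures are saved under pics/ and viewed, at most 10 in all, crops included, and the job is handed in when it is done.

Besides the shell and the picture viewer there is one more tool, called as a command line: name --argument value ..., lists and objects as JSON in quotes. carry_out: Moves the arm, as the interface text tells. Its arguments: {"type":"object","properties":{"series":{"type":"string"},"jaw":{"type":"number"},"grip_force":{"type":"number"}},"required":["series"]}

```bash
mkdir -p pics; cat > h.py <<'E'
import numpy as np, cv2
from workcell import bot, eyes, spot_in
def pt(cam,d,u,v):
    c=eyes.get_calibration(cam);K=np.array(c["K"]);D=np.array(c["distortion"])
    n=cv2.undistortPoints(np.array([[[u,v]]],float),K,D)[0,0]
    return np.array(c["position"])+np.array(c["rotation"])@np.array([n[0]*d,n[1]*d,d])
def cloud(cam,depth):
    c=eyes.get_calibration(cam);K=np.array(c["K"]);D=np.array(c["distortion"])
    h,w=depth.shape;u,v=np.meshgrid(np.arange(w),np.arange(h))
    n=cv2.undistortPoints(np.stack([u,v],-1).reshape(-1,1,2).astype(float),K,D).reshape(h,w,2)
    P=np.dstack([n[...,0]*depth,n[...,1]*depth,depth])
    return P@np.array(c["rotation"]).T+np.array(c["position"])
def onplane(cam,u,v,z):
    c=eyes.get_calibration(cam);o=np.array(c["position"]);r=pt(cam,1.0,u,v)-o
    return o+r*(z-o[2])/r[2]
E
python3 - <<'E'
from h import *
for c in("scene","top"):
    p,d=eyes.read_camera(c);cv2.imwrite(f"pics/{c}0.png",p);np.savez(f"{c}0.npz",p=p,d=d)
    k=eyes.get_calibration(c);print(c,k["position"],np.round(k["rotation"],3).tolist(),k["K"][0][0])
    for t in("hook_rod","bracket","guard","stop_bar","tape_duct","wrench_b","offcut_1","screwdriver_yel","pliers_blue"):
        for r in spot_in(c,t)[:2]:
            u,v,w,h=r["rect"];print(t,round(r["score"],2),np.round(r["rect"]),np.round(onplane(c,u,v,0.01),3))
print(bot.read_state())
E
```

```text
scene [-0.26508035 -0.32436315  0.64947449] [-1.916, 1.182, -0.626] 351.1107172872926
hook_rod 0.55 [249. 189.  94.  42.] [-0.905 -0.964  0.01 ]
bracket 0.65 [392. 229.  20.  18.] [-0.905 -0.964  0.01 ]
guard 0.94 [384. 221. 126.  92.] [-0.905 -0.964  0.01 ]
guard 0.73 [278. 228.  22.  18.] [-0.905 -0.964  0.01 ]
stop_bar 0.75 [337. 216.  16.  35.] [-0.905 -0.964  0.01 ]
tape_duct 0.54 [279. 230.  22.  19.] [-0.905 -0.964  0.01 ]
wrench_b 0.65 [320. 182.  42.  13.] [-0.905 -0.964  0.01 ]
offcut_1 0.62 [294. 166.  21.  21.] [-0.905 -0.964  0.01 ]
screwdriver_yel 0.53 [150. 150.   9.   6.] [-0.905 -0.964  0.01 ]
pliers_blue 0.7 [229. 213.  51.  17.] [-0.905 -0.964  0.01 ]
top [0.30637992 0.06914363 1.24195294] [-2.14, 2.081, -0.223] 426.51967757993094
bracket 0.45 [388. 203.  12.  22.] [-0.926 -1.163  0.01 ]
guard 0.55 [390. 206. 108.  72.] [-0.926 -1.163  0.01 ]
stop_bar 0.71 [339. 210.   5.  43.] [-0.926 -1.163  0.01 ]
tape_duct 0.75 [298. 254.  20.  18.] [-0.926 -1.163  0.01 ]
wrench_b 0.62 [305. 163.  46.   7.] [-0.926 -1.163  0.01 ]
wrench_b 0.34 [117. 190.  48.   7.] [-0.926 -1.1
[... 255 characters left out ...]
]
{'time': 1.0, 'q': array([-1.17290066e+00,  2.63918072e-01,  1.60401584e+00,  4.96676304e-06,
        1.27371325e+00, -3.68932484e-02]), 'joint_vel': array([ 5.61156039e-04, -1.16400326e-03, -1.94152851e-03,  5.09882413e-06,
       -2.52192510e-05, -6.98659845e-04]), 'joint_torque': array([-6.15522822e-04, -5.15081012e+01, -3.67736006e+01, -1.31696506e-04,
        8.05576528e-04,  2.30559976e-06]), 'tool_pos': array([ 0.28431929, -0.61217741,  0.20765896]), 'tcp_rot': array([-3.06759547e+00, -6.77584024e-01,  8.03451308e-06]), 'wrist_force': array([ 0.33540098,  0.16803158, -0.09851987]), 'torque': array([0.00383395, 0.01315319, 0.00129405]), 'grip_force': 0.0, 'width': 1.0031699433670829}
```

```bash
sed -i 's/np.array(c\["rotation"\])/R(c)/g' h.py; sed -i '2a def R(c): return cv2.Rodrigues(np.array(c["rotation"],float))[0]' h.py
python3 - <<'E'
from h import *
B={"scene":dict(rod=(249,189),bracket=(392,229),stop=(337,216),guard=(384,221),tape=(279,230),wr=(320,182),off=(294,166),pl=(229,213)),
"top":dict(bracket=(388,203),stop=(339,210),guard=(390,206),tape=(298,254),wr=(305,163),off=(271,147),scr=(110,190),pl=(242,256))}
for c in B:
    d=np.load(c+"0.npz")["d"]
    for k,(u,v) in B[c].items(): print(c,k,np.round(onplane(c,u,v,.01),3),np.round(pt(c,d[v,u],u,v),3))
    p=cv2.imread(f"pics/{c}0.png"); 
    q=p[100:300,60:460] if c=="top" else p[110:290,120:480]
    cv2.imwrite(f"pics/{c}0c.png",cv2.resize(q,None,fx=2 if c=="top" else 2.2,fy=2 if c=="top" else 2.2,interpolation=cv2.INTER_CUBIC))
E
```

```text
scene rod [0.518 0.095 0.01 ] [0.53  0.101 0.   ]
scene bracket [ 0.53  -0.335  0.01 ] [ 0.442 -0.334  0.08 ]
scene stop [ 0.515 -0.187  0.01 ] [ 0.523 -0.186  0.004]
scene guard [ 0.554 -0.31   0.01 ] [ 0.566 -0.31   0.001]
scene tape [ 0.388 -0.064  0.01 ] [ 0.398 -0.06   0.   ]
scene wr [ 0.656 -0.091  0.01 ] [ 0.662 -0.089  0.005]
scene off [0.708 0.02  0.01 ] [0.672 0.007 0.033]
scene pl [0.389 0.091 0.01 ] [0.393 0.093 0.007]
top bracket [ 0.55  -0.328  0.01 ] [ 0.551 -0.329  0.008]
top stop [ 0.525 -0.181  0.01 ] [ 0.524 -0.18   0.018]
top guard [ 0.541 -0.334  0.01 ] [ 0.542 -0.335  0.008]
top tape [ 0.394 -0.061  0.01 ] [ 0.394 -0.063 -0.002]
top wr [ 0.666 -0.081  0.01 ] [ 0.665 -0.08   0.012]
top off [0.713 0.022 0.01 ] [0.703 0.024 0.041]
top scr [0.566 0.5   0.01 ] [0.564 0.496 0.021]
top pl [0.384 0.099 0.01 ] [0.384 0.1   0.001]
```

View pics/top0c.png

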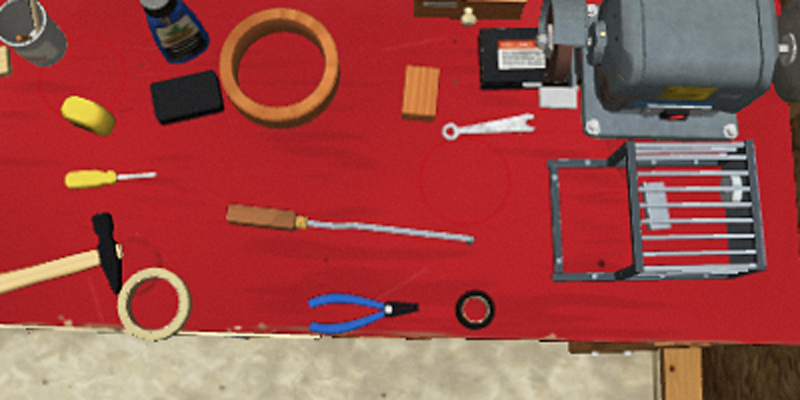

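View pics/scene0c.png

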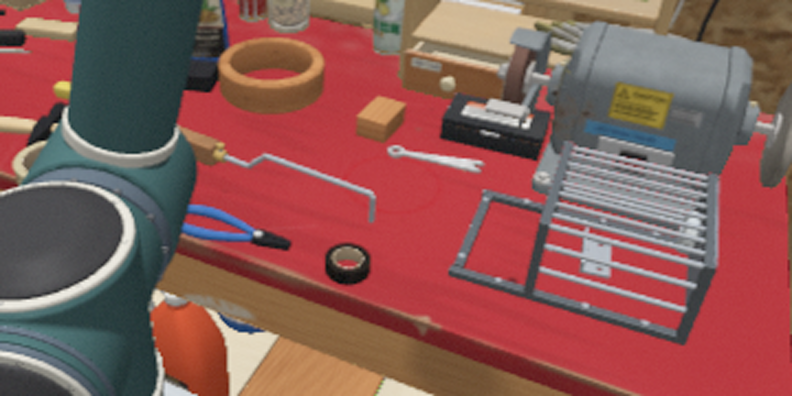

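```bash
python3 - <<'E'
from h import *
p=cv2.imread("pics/top0.png")
cv2.imwrite("pics/top_guard.png",cv2.resize(p[164:244,330:446],None,fx=6.8,fy=6.8,interpolation=cv2.INTER_CUBIC))
cv2.imwrite("pics/top_rod.png",cv2.resize(p[194:228,168:302],None,fx=5.9,fy=5.9,interpolation=cv2.INTER_CUBIC))
E
```

```text
(no output)
```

View pics/top_guard.png

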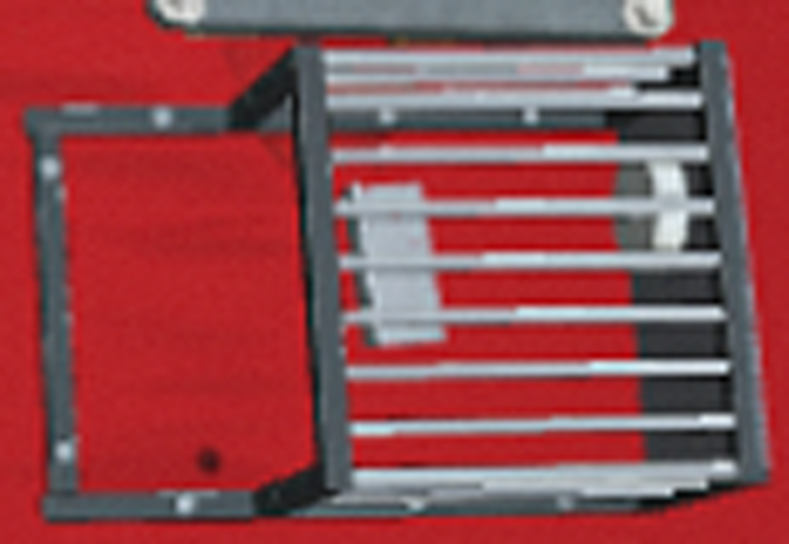

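View pics/top_rod.png

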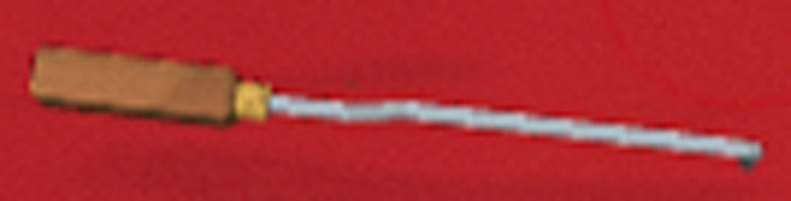

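```bash
python3 - <<'E'
from h import *
G=lambda x,y,z:onplane("top",330+(x+.5)/6.8-.5,164+(y+.5)/6.8-.5,z)
H=lambda x,y,z:onplane("top",168+(x+.5)/5.9-.5,194+(y+.5)/5.9-.5,z)
def s(n,a):print(n,np.round(a,4))
for n,f,x,y,z in [("stop in L",G,64,135,.012),("stop in R",G,76,490,.012),("stop out L",G,25,112,.012),("stop out R",G,45,518,.0),
("post top bar L front",G,294,50,.115),("bar R front",G,330,488,.115),("back bar L",G,722,42,.115),("back bar R",G,768,478,.115),
("rail out L",G,28,108,.010),("rail L at post",G,232,108,.010),("rail R out",G,50,520,0),
("fl bot L",G,349,190,0),("fl bot R",G,371,347,0),("foot b L",G,422,184,.004),("foot b R",G,445,340,.004),
("fltop L",G,360,186,.018),("fltop R",G,384,344,.018),
("h bl",H,38,48,.036),("h br",H,33,94,.036),("h fl",H,237,68,.036),("h fr",H,230,114,.036),("ferrule tip",H,269,102,.018),("bend",H,400,107,.046),("hook top",H,757,149,.046),("hook end",H,748,166,.0)]:
    s(n,f(x,y,z))
# depth based handle
a=np.load("top0.npz");P=cloud("top",a["d"])[194:228,168:302];p=a["p"][194:228,168:302]
hsv=cv2.cvtColor(p,cv2.COLOR_BGR2HSV);m=(hsv[...,0]>6)&(hsv[...,0]<22)&(hsv[...,2]>90);m[:,42:]=0
print(m.sum(),np.round(np.median(P[m],0),3))
yx=np.argwhere(m)
W=np.array([onplane("top",168+x,194+y,.036)[:2] for y,x in yx],np.float32);print(cv2.minAreaRect(W))
E
```

```text
stop in L [ 0.6051 -0.182   0.012 ]
stop in R [ 0.4495 -0.1851  0.012 ]
stop out L [ 0.615  -0.1649  0.012 ]
stop out R [ 0.4385 -0.174   0.    ]
post top bar L front [ 0.6183 -0.2554  0.115 ]
bar R front [ 0.4408 -0.2644  0.115 ]
back bar L [ 0.6274 -0.4338  0.115 ]
back bar R [ 0.4486 -0.4417  0.115 ]
rail out L [ 0.6173 -0.1666  0.01  ]
rail L at post [ 0.62   -0.2571  0.01  ]
rail R out [ 0.4377 -0.1762  0.    ]
fl bot L [ 0.5868 -0.3111  0.    ]
fl bot R [ 0.5168 -0.3185  0.    ]
foot b L [ 0.5895 -0.3427  0.004 ]
foot b R [ 0.52   -0.3502  0.004 ]
fltop L [ 0.5847 -0.3105  0.018 ]
fltop R [ 0.5152 -0.3186  0.018 ]
h bl [0.5314 0.2999 0.036 ]
h br [0.5085 0.3008 0.036 ]
h fl [0.5243 0.2019 0.036 ]
h fr [0.5015 0.2042 0.036 ]
ferrule tip [0.511  0.1873 0.018 ]
bend [0.5057 0.1213 0.046 ]
hook top [ 0.4901 -0.0508  0.046 ]
hook end [ 0.4885 -0.051   0.    ]
324 [0.514 0.25  0.038]
((0.5147711038589478, 0.24896803498268127), (0.10549049079418182, 0.026500564068555832), 84.88232421875)
```

carry_out --series "0.013 0.048 0 3.4;0.013 0.048 0 3.4;0.013 0.048 0 3.4;0.013 0.048 0 3.4;0.013 0.048 0 3.4;0.013 0.048 0 3.4;0.013 0.048 0 3.4;0.013 0.048 0 3.4;0.013 0.048 0 3.4;0.013 0.048 0 3.4;0.013 0.048 0 3.4;0.013 0.048 0 3.4;0.013 0.048 0 3.4;0.013 0.048 0 3.4;0.013 0.048 0 3.4;0.013 0.048 0 3.4;0.013 0.048 0 3.4;0.011 0.046 0 2.2;0 0 0 0;0 0 0 0" --jaw 1 --grip_force 60

```text
time: 3.5
tool_pos: [0.516, 0.2495, 0.2074]
tcp_rot: [2.317, 2.121, -0.002]
wrist_force: [-0.1, -0.3, 0.2]
width: 0.999
grip_force: 0.0
```

```bash
python3 - <<'E'
from h import *
S=lambda x,y,z:np.round(onplane("scene",120+(x+.5)/2.2-.5,110+(y+.5)/2.2-.5,z),4)
print("hook end",S(372,220,0),"corner",S(374,192,.046),"stop inR",S(527,283,.012),"stop in L",S(486,197,.012))
E
```

```text
hook end [ 0.4914 -0.0508  0.    ] corner [ 0.4922 -0.0505  0.046 ] stop inR [ 0.4513 -0.2648  0.012 ] stop in L [ 0.5936 -0.1754  0.012 ]
```

carry_out --series "0 0.001 -0.04 0;0 0 -0.04 0;0 0 -0.04 0;0 0 -0.03 0;0 0 -0.02 0;0 0 -0.01 0;0 0 -0.006 0;0 0 0 0;0 0 0 0"

```text
time: 4.62
tool_pos: [0.5172, 0.2512, 0.0227]
tcp_rot: [2.317, 2.12, 0.003]
wrist_force: [-0.1, 0.5, 0.1]
width: 0.998
grip_force: 0.0
```

carry_out --series "0 0 0 0;0 0 0 0;0 0 0 0;0 0 0 0;0 0 0 0;0 0 0 0;0 0 0 0;0 0 0 0" --jaw -1 --grip_force 60

```text
time: 5.62
tool_pos: [0.5163, 0.2508, 0.0217]
tcp_rot: [-2.318, -2.121, 0.0]
wrist_force: [0.0, -0.8, 0.6]
width: 0.003
grip_force: 0.0
```

```bash
python3 - <<'E'
from h import *
p,d=eyes.read_camera("scene");q,e=eyes.read_camera("top")
a=cv2.resize(p[110:250,100:300],None,fx=3,fy=3,interpolation=cv2.INTER_CUBIC)
b=cv2.resize(q[150:265,120:320],None,fx=3,fy=3,interpolation=cv2.INTER_CUBIC)
cv2.imwrite("pics/s1.png",np.vstack([a,b])[:, :]); cv2.imwrite("pics/s1.png",cv2.resize(np.vstack([a,b]),None,fx=.78,fy=.78))
print(bot.read_state()["width"],bot.read_state()["grip_force"])
E
```

```text
0.0019114552565854663 0.0
```

View pics/s1.png

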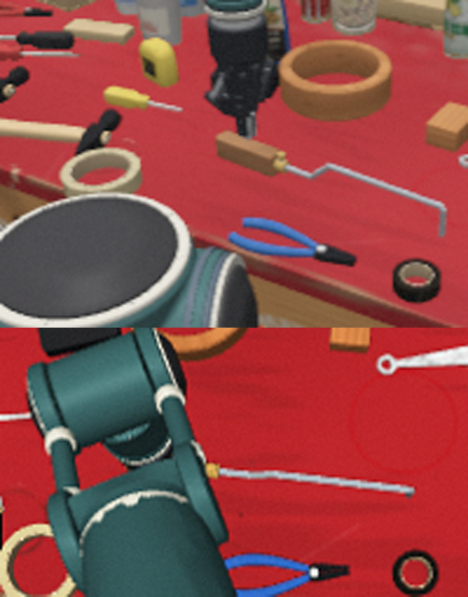

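```bash
python3 - <<'E'
from h import *
S=lambda x,y,z:np.round(onplane("scene",100+x/2.34,110+y/2.34,z),4)
print("handle rear top",S(220,138,.036),"front top",S(280,155,.036),"ferr",S(285,163,.018),"tip",S(248,136,.008),"hook",S(441,235,0))
p,d=eyes.read_camera("scene")
for t in("rod_handle","hook_rod"):
  for c in("scene","top"):
    if c=="top":eyes.read_camera("top")
    print(c,t,spot_in(c,t)[:2])
# project TCP and fingertip to images
for c in("scene","top"):
    k=eyes.get_calibration(c);M=R(k)
    for P in([.5163,.2508,.0077],[.5163,.2508,.018],[.489,-.05,0]):
        print(c,P,cv2.projectPoints(np.array([P]),cv2.Rodrigues(M.T)[0],-M.T@np.array(k["position"]),np.array(k["K"]),np.array(k["distortion"]))[0].ravel())
print(bot.read_state())
E
```

```text
handle rear top [0.5036 0.2883 0.036 ] front top [0.5051 0.192  0.036 ] ferr [0.514  0.1907 0.018 ] tip [0.5617 0.2833 0.008 ] hook [ 0.4879 -0.0511  0.    ]
scene rod_handle []
top rod_handle [{'rect': [252.7, 215.0, 87.9, 13.6], 'score': 0.86}, {'rect': [387.5, 206.6, 108.6, 75.2], 'score': 0.35}]
scene hook_rod [{'rect': [240.8, 187.6, 101.2, 44.3], 'score': 0.9}]
top hook_rod [{'rect': [250.8, 211.2, 88.8, 12.5], 'score': 0.5}, {'rect': [271.8, 146.8, 16.7, 27.4], 'score': 0.37}]
scene [0.5163, 0.2508, 0.0077] [206.6083386  177.22020229]
scene [0.5163, 0.2508, 0.018] [206.36114585 174.59510452]
scene [0.489, -0.05, 0] [288.24746386 210.10672474]
top [0.5163, 0.2508, 0.0077] [192.00395771 209.05478817]
top [0.5163, 0.2508, 0.018] [191.52022933 208.44782187]
top [0.489, -0.05, 0] [294.03283632 221.52814965]
{'time': 6.075, 'q': array([ 4.08776259e-01,  2.59387090e-01,  1.98360650e+00, -5.38533545e-06,
        8.98580648e-01,  4.97610468e-01]), 'joint_vel': array([-2.57147742e-04, -5.92632407e-04,  1.49281933e-03,  8.64041495e-05,
        5.72966543e-04, -1.91361151e-03]), 'joint_torque': array([ 2.83866226e-03, -4.45367932e+01, -3.00516450e+01,  3.46834313e-04,
        6.49041158e-04, -7.31821729e-06]), 'tool_pos': array([0.51633593, 0.25079895, 0.02170025]), 'tcp_rot': array([2.31787714e+00, 2.12061010e+00, 2.51845321e-05]), 'wrist_force': array([-0.27476939,  1.07906731,  0.00528734]), 'torque': array([-0.00546348,  0.017905  ,  0.00381888]), 'grip_force': 0.0, 'width': 0.0036944722686401586}
```

```bash
python3 - <<'E'
from h import *
p,d=eyes.read_camera("scene");P=cloud("scene",d)
for v in range(130,182,3):
    print(v,[tuple(np.round(P[v,u]*1000).astype(int)) for u in (198,202,206,209)])
cv2.imwrite("pics/s2.png",cv2.resize(p[100:200,150:260],None,fx=6,fy=6,interpolation=cv2.INTER_CUBIC))
E
```

```text
130 [(np.int64(483), np.int64(241), np.int64(195)), (np.int64(481), np.int64(226), np.int64(199)), (np.int64(495), np.int64(222), np.int64(194)), (np.int64(500), np.int64(215), np.int64(193))]
133 [(np.int64(480), np.int64(240), np.int64(187)), (np.int64(486), np.int64(230), np.int64(186)), (np.int64(493), np.int64(221), np.int64(185)), (np.int64(499), np.int64(215), np.int64(184))]
136 [(np.int64(481), np.int64(241), np.int64(177)), (np.int64(485), np.int64(231), np.int64(177)), (np.int64(492), np.int64(221), np.int64(176)), (np.int64(529), np.int64(237), np.int64(156))]
139 [(np.int64(481), np.int64(243), np.int64(166)), (np.int64(498), np.int64(241), np.int64(159)), (np.int64(517), np.int64(240), np.int64(150)), (np.int64(523), np.int64(233), np.int64(149))]
142 [(np.int64(481), np.int64(244), np.int64(156)), (np.int64(496), np.int64(241), np.int64(150)), (np.int64(504), np.int64(232), np.int64(148)), (np.int64(521), np.int64(233), np.int64(140))]
145 [(np.int64(478), np.int64(243), np.int64(148)), (np.int64(-265), np.int64(-324), np.int64(649)), (np.int64(504), np.int64(233), np.
[... 1641 characters left out ...]
nt64(503), np.int64(257), np.int64(34)), (np.int64(507), np.int64(245), np.int64(35)), (np.int64(508), np.int64(234), np.int64(38))]
175 [(np.int64(502), np.int64(274), np.int64(18)), (np.int64(503), np.int64(258), np.int64(22)), (np.int64(500), np.int64(240), np.int64(29)), (np.int64(501), np.int64(229), np.int64(32))]
178 [(np.int64(503), np.int64(276), np.int64(5)), (np.int64(-265), np.int64(-324), np.int64(649)), (np.int64(501), np.int64(242), np.int64(17)), (np.int64(499), np.int64(229), np.int64(22))]
181 [(np.int64(496), np.int64(272), np.int64(-1)), (np.int64(502), np.int64(260), np.int64(-1)), (np.int64(501), np.int64(243), np.int64(5)), (np.int64(498), np.int64(229), np.int64(11))]
```

View pics/s2.png

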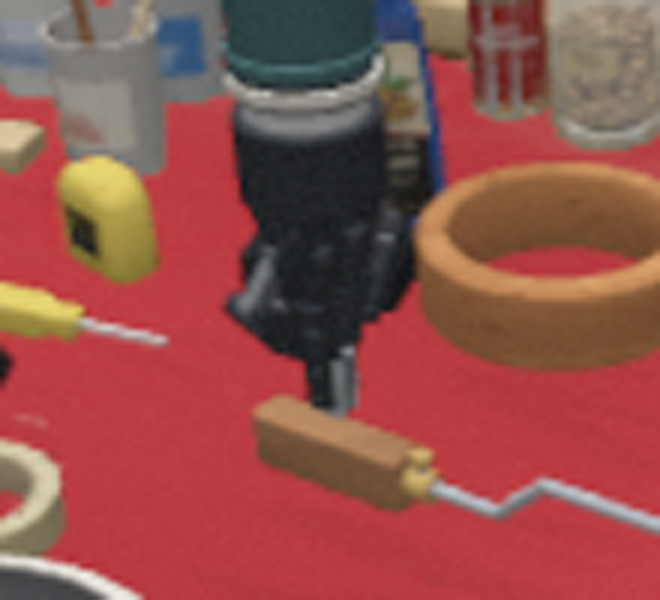

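carry_out --series "0 0 0 0;0 0 0 0;0 0 0 0;0 0 0 0;0 0 0 0;0 0 0 0;0 0 0 0" --jaw 1

```text
time: 7.0
tool_pos: [0.5163, 0.2508, 0.0217]
tcp_rot: [2.318, 2.121, 0.0]
wrist_force: [0.1, 0.5, 0.3]
width: 1.0
grip_force: 0.0
```

carry_out --series "0 0 -0.005 0;0 0 -0.005 0;0 0 -0.005 0;0 0 -0.005 0;0 0 0 0;0 0 0 0"

```text
time: 7.75
tool_pos: [0.5164, 0.2508, 0.0017]
tcp_rot: [-2.318, -2.121, -0.0]
wrist_force: [0.1, 0.6, -0.0]
width: 0.998
grip_force: 0.0
```

```bash
python3 - <<'E'
from h import *
p,d=eyes.read_camera("scene");P=cloud("scene",d)
for v in range(145,182,4):
    print(v,[tuple(np.round(P[v,u]*1000).astype(int).tolist()) for u in (194,198,202,206,210,214)])
cv2.imwrite("pics/s3.png",cv2.resize(p[120:200,150:260],None,fx=6,fy=6,interpolation=cv2.INTER_CUBIC))
E
```

```text
145 [(480, 259, 143), (480, 245, 146), (493, 239, 141), (511, 238, 133), (520, 229, 131), (577, 254, 97)]
149 [(466, 250, 138), (478, 244, 134), (494, 242, 127), (500, 231, 126), (531, 238, 109), (541, 231, 106)]
153 [(457, 244, 131), (482, 249, 117), (486, 237, 118), (508, 238, 107), (664, 334, 2), (560, 244, 78)]
157 [(-265, -324, 649), (476, 246, 107), (483, 236, 106), (636, 333, 0), (644, 321, -1), (558, 244, 65)]
161 [(452, 244, 106), (469, 242, 97), (604, 329, 1), (611, 316, 1), (619, 305, 0), (556, 244, 50)]
165 [(450, 244, 93), (465, 241, 86), (583, 315, 0), (591, 304, -2), (596, 290, 0), (599, 275, 2)]
169 [(463, 256, 69), (466, 243, 70), (515, 265, 36), (522, 254, 35), (573, 275, 0), (578, 262, 1)]
173 [(461, 257, 54), (467, 246, 54), (499, 255, 33), (500, 240, 37), (510, 232, 33), (511, 216, 38)]
177 [(508, 296, 0), (467, 247, 39), (501, 257, 16), (499, 241, 22), (499, 225, 27), (498, 209, 32)]
181 [(488, 281, 1), (494, 270, 0), (500, 258, 1), (501, 243, 4), (497, 225, 13), (496, 209, 18)]
```

View pics/s3.png

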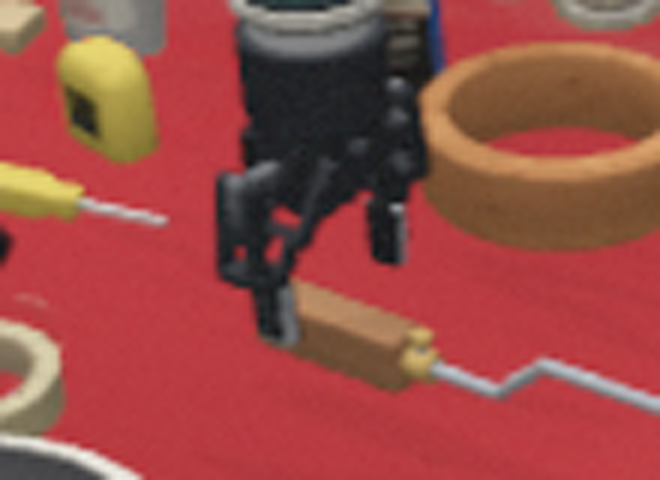

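carry_out --series "0 0 -0.005 0;0 0 -0.005 0;0 0 -0.004 0;0 0 -0.004 0;0 0 0 0;0 0 0 0"

```text
time: 8.55
tool_pos: [0.5164, 0.2508, -0.0163]
tcp_rot: [-2.318, -2.121, -0.0]
wrist_force: [0.8, 0.8, 1.1]
width: 1.004
grip_force: 0.0
```

carry_out --series "0 0 0 0;0 0 0 0;0 0 0 0;0 0 0 0;0 0 0 0;0 0 0 0;0 0 0 0;0 0 0 0" --jaw -1 --grip_force 60

```text
time: 9.55
tool_pos: [0.5167, 0.251, -0.016]
tcp_rot: [2.318, 2.121, 0.001]
wrist_force: [0.2, -0.3, 3.1]
width: 0.292
grip_force: 60.2
```

carry_out --series "0 0 0.006 0;0 0 0.008 0;0 0 0.008 0;0 0 0.01 0;0 0 0 0;0 0 0 0"

```text
time: 10.3
tool_pos: [0.5163, 0.2508, 0.0158]
tcp_rot: [2.318, 2.121, 0.0]
wrist_force: [-0.6, 0.3, -1.9]
width: 0.296
grip_force: 59.8
```

```bash
python3 - <<'E'
from h import *
p,d=eyes.read_camera("scene");P=cloud("scene",d)
q,e=eyes.read_camera("top")
a=cv2.resize(p[165:235,180:310],None,fx=6,fy=6,interpolation=cv2.INTER_CUBIC)
b=np.zeros((30*6,780,3),np.uint8);b=cv2.resize(q[198:228,180:310],None,fx=6,fy=6,interpolation=cv2.INTER_CUBIC)
cv2.imwrite("pics/s4.png",np.vstack([a,b]));print(bot.read_state()["wrist_force"],bot.read_state()["torque"],bot.read_state()["grip_force"])
E
```

```text
[ 0.99337135  0.14410141 -0.84115966] [ 0.03105264 -0.01908044  0.0783427 ] 59.77901995182037
```

View pics/s4.png

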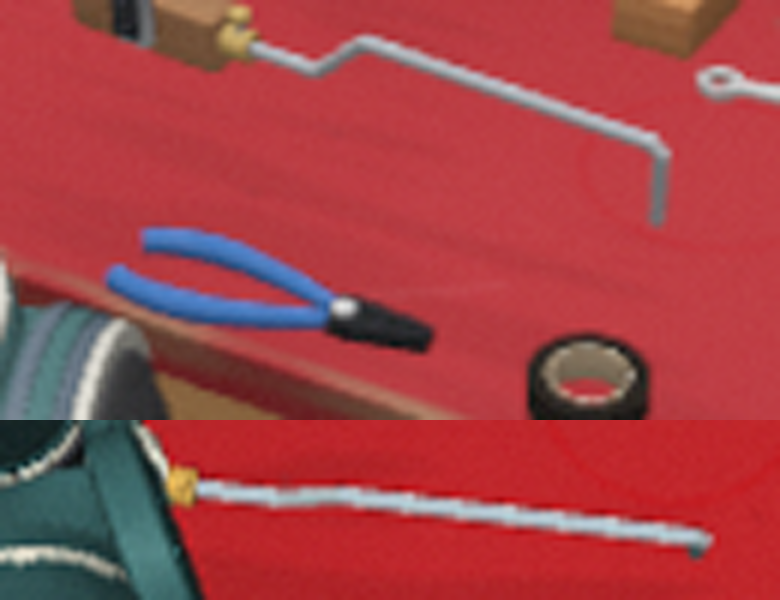

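```bash
cat >> h.py <<'E'
def tri(a,b):
    A=[];y=[]
    for c,(u,v) in(("scene",a),("top",b)):
        k=eyes.get_calibration(c);o=np.array(k["position"]);r=pt(c,1.,u,v)-o;r/=np.linalg.norm(r)
        M=np.eye(3)-np.outer(r,r);A.append(M);y.append(M@o)
    x=np.linalg.lstsq(np.vstack(A),np.hstack(y),rcond=None)[0]
    return np.round(x,4),[round(float(np.linalg.norm(M@x-b)),4) for M,b in zip(A,y)]
E
python3 - <<'E'
from h import *
print("corner",tri((289.2,189.5),(297,217.5)),"end",tri((288.8,202.0),(295.4,220.1)))
E
```

```text
corner (array([ 0.4889, -0.0499,  0.0745]), [0.0013, 0.0013]) end (array([ 0.4885, -0.0506,  0.0306]), [0.0004, 0.0004])
```

carry_out --series "0.004 -0.012 0.004 1.3;0.004 -0.017 0 1.3;0.004 -0.018 0 1.4;0.004 -0.018 0 1.4;0.004 -0.018 0 1.3;0.003 -0.017 0 1.3;0 0 0 0;0 0 0 0"

```text
time: 11.4
tool_pos: [0.539, 0.1511, 0.0194]
tcp_rot: [-2.165, -2.276, 0.0]
wrist_force: [0.1, 0.3, -1.6]
width: 0.295
grip_force: 59.8
```

carry_out --series "0 -0.012 0 0;0 -0.017 0 0;0 -0.018 0 0;0 -0.018 0 0;0 -0.018 0 0;0 -0.018 0 0;0 -0.018 0 0;0 -0.018 0 0;0 -0.018 0 0;0 -0.016 0 0;0 -0.011 0 0;0 0 0 0;0 0 0 0"

```text
time: 13.02
tool_pos: [0.5393, -0.031, 0.0196]
tcp_rot: [-2.164, -2.277, -0.0]
wrist_force: [-0.8, 0.7, -1.4]
width: 0.294
grip_force: 59.7
```

```bash
python3 - <<'E'
from h import *
p,d=eyes.read_camera("scene");q,e=eyes.read_camera("top")
a=cv2.resize(p[180:270,325:455],None,fx=6,fy=6,interpolation=cv2.INTER_CUBIC)[:, :]
b=cv2.resize(q[170:240,330:446],None,fx=6.724,fy=6.724,interpolation=cv2.INTER_CUBIC)
c=np.vstack([a,b]);print(c.shape);cv2.imwrite("pics/s5.png",cv2.resize(c,None,fx=.58,fy=.58,interpolation=cv2.INTER_AREA))
np.savez("s5.npz",p=p,q=q);print(bot.read_state())
E
```

```text
(1011, 780, 3)
{'time': 13.125, 'q': array([-1.03082294e-01,  2.05251699e-01,  2.05699159e+00,  2.25258193e-04,
        8.79510720e-01, -1.54644587e-01]), 'joint_vel': array([ 0.00259567, -0.00016585,  0.00083959, -0.00222902,  0.00113293,
       -0.00016449]), 'joint_torque': array([-1.83099546e-01, -4.18377328e+01, -3.02059901e+01, -5.32905688e-02,
       -9.14788252e-03,  6.60832193e-04]), 'tool_pos': array([ 0.53926219, -0.03068845,  0.0196357 ]), 'tcp_rot': array([-2.16344089e+00, -2.27764338e+00, -6.12058699e-05]), 'wrist_force': array([-0.20047908,  0.44912678, -1.53080066]), 'torque': array([ 0.0508871 ,  0.03484138, -0.01315878]), 'grip_force': 59.735848903656006, 'width': 0.2931866501794287}
```

View pics/s5.png

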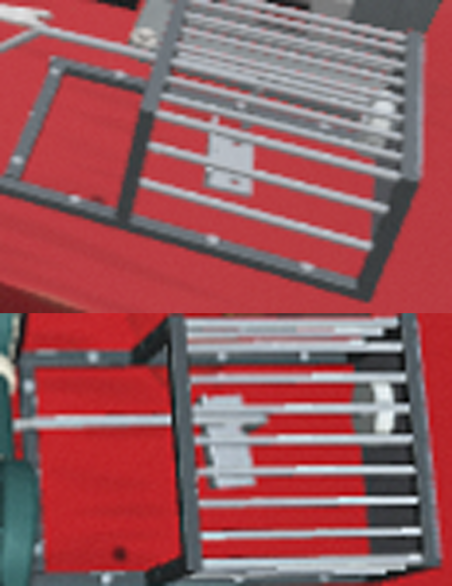

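```bash
python3 - <<'E'
from h import *
print(onplane("top",397.9,196.7,.081))
k=eyes.get_calibration("top");M=R(k)
for P in([.5535,-.3322,.0805],[.5535,-.3322,.035]):
  for c in("top","scene"):
    k=eyes.get_calibration(c);M=R(k)
    print(c,P,cv2.projectPoints(np.array([P]),cv2.Rodrigues(M.T)[0],-M.T@np.array(k["position"]),np.array(k["K"]),np.array(k["distortion"]))[0].ravel())
E
```

```text
[ 0.55497611 -0.33436247  0.081     ]
top [0.5535, -0.3322, 0.0805] [397.10790339 197.22928849]
scene [0.5535, -0.3322, 0.0805] [398.30766059 203.26310821]
top [0.5535, -0.3322, 0.035] [391.94748136 200.33856319]
scene [0.5535, -0.3322, 0.035] [394.38045847 216.49132307]
```

carry_out --series "0 0 -0.006 0;0 0 -0.006 0;0 0 -0.006 0;0 0 -0.005 0;0 0 -0.004 0;0 0 -0.0025 0;0 0 0 0;0 0 0 0"

```text
time: 14.12
tool_pos: [0.5396, -0.0312, -0.0096]
tcp_rot: [2.164, 2.277, 0.0]
wrist_force: [0.0, -1.4, -1.6]
width: 0.294
grip_force: 59.7
```

```bash
python3 - <<'E'
from workcell import *
import time
for i in range(6):
    eyes.read_camera("top");s=bot.read_state();print(s["time"],s["wrist_force"].round(2),s["torque"].round(3),s["tool_pos"].round(4))
E
```

```text
14.175 [-0.95 -0.06 -1.78] [ 0.069  0.017 -0.011] [ 0.5396 -0.0313 -0.0096]
14.225 [-0.21 -0.99 -0.65] [ 0.067  0.035 -0.033] [ 0.5396 -0.0312 -0.0095]
14.275 [-0.67 -1.26 -1.51] [ 0.031 -0.04   0.049] [ 0.5395 -0.0312 -0.0096]
14.325 [-0.55  0.2  -1.66] [0.055 0.005 0.032] [ 0.5396 -0.0312 -0.0096]
14.375 [-0.17 -0.16 -1.39] [0.078 0.014 0.029] [ 0.5395 -0.0312 -0.0096]
14.425 [-0.48 -0.21 -0.72] [0.076 0.008 0.031] [ 0.5394 -0.0312 -0.0097]
```

carry_out --series "0 0.003 0 0;0 0.003 0 0;0 0.003 0 0;-0.001 0.003 0 0;0 0.004 0 0;0 0.005 0 0;0 0.006 0 0;-0.001 0.006 0 0;0 0.006 0 0;0 0.006 0 0;-0.001 0.006 0 0;0 0.006 0 0;0 0.006 0 0;0 0.006 0 0;-0.001 0.006 0 0;0 0.006 0 0;0 0.006 0 0;0 0.005 0 0;0 0.003 0 0;0 0 0 0"

```text
time: 16.92
tool_pos: [0.5353, 0.0641, -0.0098]
tcp_rot: [-2.164, -2.277, -0.0]
wrist_force: [-0.8, 0.1, -2.1]
width: 0.294
grip_force: 59.7
```

```bash
python3 - <<'E'
from h import *
p,d=eyes.read_camera("scene");q,e=eyes.read_camera("top")
for c in("scene","top"):
    for t in("bracket",):
        for r in spot_in(c,t)[:2]: print(c,r,onplane(c,*r["rect"][:2],.01))
cv2.imwrite("pics/s6.png",cv2.resize(q[170:240,330:446],None,fx=6.8,fy=6.8,interpolation=cv2.INTER_CUBIC))
# bright grey (bracket) pixels between stop and mouth
hsv=cv2.cvtColor(q,cv2.COLOR_BGR2HSV)
for v in range(184,232,3): print(v,"".join("#" if hsv[v,u,1]<90 and hsv[v,u,2]>120 else ("o" if hsv[v,u,1]<120 else ".") for u in range(330,410)))
s=bot.read_state();print(s["tool_pos"],s["wrist_force"])
E
```

```text
scene {'rect': [304.1, 194.7, 118.5, 36.0], 'score': 0.42} [ 0.56807531 -0.0688947   0.01      ]
top {'rect': [339.5, 211.1, 6.3, 52.3], 'score': 0.63} [ 0.52201444 -0.1827256   0.01      ]
top {'rect': [360.1, 201.7, 16.5, 22.0], 'score': 0.54} [ 0.55186582 -0.24454474  0.01      ]
184 .....oooo..................................ooooo................................
187 .....o###...................................ooooo###############################
190 .....oo#o.....................###o..........ooooo...............................
193 .....ooooo............o###########o..........ooooo#oooooooooooooooooooooo#######
196 .....oooo..............o###########..........oooo...............................
199 ####################################........ooooo...............................
202 ......oooo...............o##oo#######........ooooo##############################
205 ......oooo................o###########.......ooooo..............................
208 ......oooo................oo###########.......oooo..............................
211 ......ooooo................oo##########o......oooo########################oooooo
214 ......oooo..................oo##o............oooooo.............................
217 ......ooooo...................................ooooo.............o###############
220 .......oooo...................................ooooo.............................
223 .......oooo...................................ooooo.............................
226 .......oooo...................................ooooo#############################
229 .......o###....................................ooooo............................
[ 0.53534934  0.0637443  -0.00981732] [-0.34858984 -0.5605489  -1.88965282]
```

```bash
python3 - <<'E'
from h import *
for n,u,v,z in [("fl L",351.5,191.5,.0),("fl R",357.5,215,.0),("foot bL",363.5,189.5,.004),("foot bR",369.5,212,.004),("fl top L",353,191,.018),("fltopR",359.5,214.5,.018)]:
    print(n,onplane("top",u,v,z).round(4))
E
```

```text
fl L [ 0.5843 -0.2218  0.    ]
fl R [ 0.5135 -0.2384  0.    ]
foot bL [ 0.5906 -0.2573  0.004 ]
foot bR [ 0.5227 -0.2735  0.004 ]
fl top L [ 0.5819 -0.2221  0.018 ]
fltopR [ 0.5121 -0.2398  0.018 ]
```

View pics/s6.png

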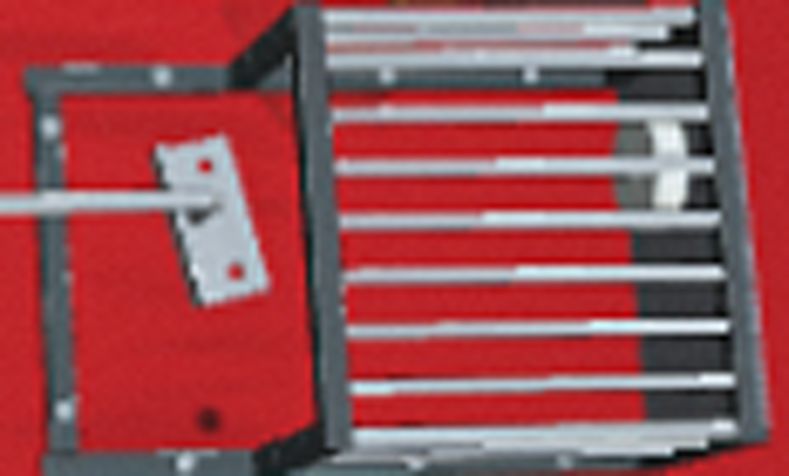

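carry_out --series "0 -0.003 0 0;0 -0.003 0 0;-0.003 0 0 0;-0.003 0 0 0;-0.003 0 0 0;0 0.002 0 0;0 0.003 0 0;0 0.003 0 0;0 0.003 0 0;0 0.004 0 0;0 0.004 0 0;-0.001 0.004 0 0;0 0.004 0 0;0 0.004 0 0;0 0.003 0 0;0 0.003 0 0;0 0 0 0"

```text
time: 19.25
tool_pos: [0.5254, 0.0951, -0.0098]
tcp_rot: [-2.164, -2.277, -0.0]
wrist_force: [0.1, -1.1, -2.0]
width: 0.294
grip_force: 59.7
```

```bash
python3 - <<'E'
from h import *
q,e=eyes.read_camera("top")
hsv=cv2.cvtColor(q,cv2.COLOR_BGR2HSV)
for v in range(184,226,2): print(v,"".join("#" if hsv[v,u,1]<90 and hsv[v,u,2]>120 else ("o" if hsv[v,u,1]<120 else ".") for u in range(330,380)))
s=bot.read_state();print(s["tool_pos"],s["wrist_force"])
E
```

```text
184 .....oooo..................................ooooo..
186 .....oooo..................................oooooo#
188 .....o###...................................oooo#.
190 .....oo#o...................................ooooo.
192 .....ooo#o.......####o.......................oooo.
194 .....oooo........###########................ooooo#
196 .....oooo.......o######.####.................oooo.
198 .....ooooo......############................ooooo.
200 ......oooo......############................oooooo
202 ###########################..................ooooo
204 oooo####oo....o###ooo######..................ooooo
206 ......oooo.....###########o...................oooo
208 ......oooo....o###########o..................ooooo
210 ......ooooo...############....................oooo
212 ......oooo....######o.####...................ooooo
214 ......oooo....o##########o...................ooooo
216 ......ooooo.........o####.....................oooo
218 ......ooooo...................................oooo
220 .......oooo...................................oooo
222 .......oooo...................................oooo
224 .......oooo...................................oooo
[ 0.52534187  0.09501468 -0.00980414] [ 0.16902085 -0.32441504 -2.20311569]
```

carry_out --series "0 -0.003 0 0;0 -0.002 0 0;0.003 0 0 0;0.003 0 0 0;0 0.002 0 0;0 0.003 0 0;0 0.003 0 0;0 0.002 0 0;0 0.001 0 0;0 0 0 0"

```text
time: 20.55
tool_pos: [0.5313, 0.101, -0.0098]
tcp_rot: [-2.164, -2.277, -0.0]
wrist_force: [0.4, -0.4, -0.8]
width: 0.292
grip_force: 59.7
```

carry_out --series "0 0.001 0 0;0 0.001 0 0;0 0.001 0 0;0 0 0 0"

```text
time: 21.05
tool_pos: [0.5313, 0.1039, -0.0098]
tcp_rot: [-2.164, -2.277, 0.0]
wrist_force: [0.5, 0.5, -0.9]
width: 0.297
grip_force: 59.7
```

carry_out --series "0 0.001 0 0;0 0.001 0 0;0 0 0 0"

```text
time: 21.42
tool_pos: [0.5314, 0.1059, -0.0098]
tcp_rot: [2.164, 2.277, 0.0]
wrist_force: [0.0, -1.0, -1.0]
width: 0.294
grip_force: 59.7
```

carry_out --series "0 0.001 0 0;0 0.001 0 0;0 0 0 0"

```text
time: 21.8
tool_pos: [0.5314, 0.1079, -0.0098]
tcp_rot: [-2.164, -2.277, -0.0]
wrist_force: [-0.2, -0.6, -1.5]
width: 0.291
grip_force: 59.7
```

```bash
python3 - <<'E'
from h import *
q,e=eyes.read_camera("top")
hsv=cv2.cvtColor(q,cv2.COLOR_BGR2HSV)
for v in range(184,226,2): print(v,"".join("#" if hsv[v,u,1]<90 and hsv[v,u,2]>120 else ("o" if hsv[v,u,1]<120 else ".") for u in range(330,380)))
s=bot.read_state();print(s["tool_pos"],s["wrist_force"])
E
```

```text
184 .....oooo..................................ooooo..
186 .....oooo..................................oooooo#
188 .....o###...................................oooo#.
190 .....oo#o...................................ooooo.
192 .....ooo#o.###########.......................oooo.
194 .....oooo..############......................oooo#
196 .....oooo..######o.####......................oooo.
198 .....ooooo.###########o.....................ooooo.
200 ######################o.....................oooooo
202 .....oooooo##ooo######o......................ooooo
204 ......ooooo###########o......................ooooo
206 ......ooooo###########.......................ooooo
208 ......ooooo###########.......................ooooo
210 ......ooooo###########........................oooo
212 ......ooooo######.####.......................ooooo
214 ......ooooo###########.......................ooooo
216 ......ooooo...................................oooo
218 ......ooooo...................................oooo
220 .......oooo...................................oooo
222 .......oooo...................................oooo
224 .......oooo...................................oooo
[ 0.53136684  0.10791999 -0.0097903 ] [ 0.06962937 -0.59816889 -0.41649372]
```

carry_out --series "0 0.0005 0 0;0 0.0005 0 0;0 0 0 0"

```text
time: 22.22
tool_pos: [0.5313, 0.1088, -0.0098]
tcp_rot: [2.164, 2.277, 0.0]
wrist_force: [0.3, -0.6, -1.8]
width: 0.296
grip_force: 59.7
```

carry_out --series "0 0.0005 0 0;0 0.0005 0 0;0 0 0 0"

```text
time: 22.6
tool_pos: [0.5313, 0.1099, -0.0098]
tcp_rot: [-2.164, -2.277, 0.0]
wrist_force: [-0.3, -0.5, -1.8]
width: 0.292
grip_force: 59.7
```

carry_out --series "0 0.0005 0 0;0 0 0 0"

```text
time: 22.85
tool_pos: [0.5313, 0.1103, -0.0098]
tcp_rot: [-2.164, -2.277, -0.0]
wrist_force: [-0.6, -1.0, -2.6]
width: 0.294
grip_force: 59.7
```

carry_out --series "0 0.0005 0 0;0 0 0 0"

```text
time: 23.1
tool_pos: [0.5313, 0.1109, -0.0098]
tcp_rot: [-2.164, -2.277, -0.0]
wrist_force: [-0.5, -0.4, -1.6]
width: 0.294
grip_force: 59.7
```

carry_out --series "0 0.0005 0 0;0 0 0 0"

```text
time: 23.35
tool_pos: [0.5313, 0.1111, -0.0099]
tcp_rot: [2.164, 2.277, -0.001]
wrist_force: [0.1, -2.2, -1.9]
width: 0.292
grip_force: 59.7
```

carry_out --series "0 0.0005 0 0;0 0 0 0"

```text
time: 23.6
tool_pos: [0.5312, 0.1112, -0.0099]
tcp_rot: [2.164, 2.277, -0.001]
wrist_force: [1.1, -4.9, -1.5]
width: 0.29
grip_force: 59.6
```

carry_out --series "0 0.0005 0 0;0 0 0 0"

```text
time: 23.85
tool_pos: [0.5311, 0.1112, -0.01]
tcp_rot: [2.163, 2.277, -0.002]
wrist_force: [0.9, -6.9, -2.4]
width: 0.297
grip_force: 59.6
```

carry_out --series "0 0.0003 0 0;0 0 0 0"

```text
time: 24.1
tool_pos: [0.5311, 0.1112, -0.0101]
tcp_rot: [2.163, 2.277, -0.003]
wrist_force: [0.8, -8.0, -2.3]
width: 0.296
grip_force: 59.6
```

```bash
python3 - <<'E'
from h import *
F=[]
for i in range(8):
    q,e=eyes.read_camera("top");F.append(bot.read_state()["wrist_force"])
print(np.mean(F,0),np.std(F,0))
hsv=cv2.cvtColor(q,cv2.COLOR_BGR2HSV)
for v in range(188,220,2): print(v,"".join("#" if hsv[v,u,1]<90 and hsv[v,u,2]>120 else ("o" if hsv[v,u,1]<120 else ".") for u in range(330,370)))
E
```

```text
[ 0.46484347 -7.32894937 -2.01185139] [0.38869651 0.45795857 0.42743717]
188 .....o###...............................
190 .....oo#o...............................
192 .....oooo############...................
194 .....ooooo######o####...................
196 .....ooooo###########...................
198 .....ooooo###########...................
200 #####################...................
202 ......oooo##ooo######o..................
204 ......oooo###########o..................
206 ......oooo############..................
208 ......oooo############..................
210 ......oooo#######o####..................
212 ......ooooo###########..................
214 ......ooooo###########..................
216 ......ooooo.............................
218 ......ooooo.............................
```

Square against the bar; add a touch and hold.

carry_out --series "0 0.0001 0 0;0 0 0 0;0 0 0 0;0 0 0 0;0 0 0 0;0 0 0 0;0 0 0 0;0 0 0 0;0 0 0 0;0 0 0 0;0 0 0 0;0 0 0 0"

```text
time: 26.0
tool_pos: [0.531, 0.1113, -0.0101]
tcp_rot: [2.163, 2.277, -0.003]
wrist_force: [0.8, -8.4, -1.7]
width: 0.293
grip_force: 59.6
```

```bash
python3 - <<'E'
from h import *
F=[]
for i in range(5):
    eyes.read_camera("top");F.append(bot.read_state()["wrist_force"])
print(np.mean(F,0))
E
```

```text
[ 0.73577254 -7.49955149 -2.25152046]
```

carry_out --series "0 -0.0005 0 0;0 -0.0005 0 0;0 -0.0005 0 0;0 -0.001 0 0;0 -0.001 0 0;0 -0.002 0 0;0 0 0 0;0 0 0.001 0;0 0 0.003 0;0 0 0.005 0;0 0 0.007 0;0 0 0.008 0;0 0 0.008 0;0 0 0.006 0;0 0 0 0"

```text
time: 28.12
tool_pos: [0.532, 0.1073, 0.029]
tcp_rot: [2.164, 2.277, 0.002]
wrist_force: [-0.3, 0.2, -1.5]
width: 0.289
grip_force: 59.7
```

```bash
python3 - <<'E'
from h import *
q,e=eyes.read_camera("top")
hsv=cv2.cvtColor(q,cv2.COLOR_BGR2HSV)
for v in range(188,220,2): print(v,"".join("#" if hsv[v,u,1]<90 and hsv[v,u,2]>120 else ("o" if hsv[v,u,1]<120 else ".") for u in range(330,370)))
s=bot.read_state();print(s["tool_pos"],s["wrist_force"])
E
```

```text
188 .....o###...............................
190 .....oo#o...............................
192 .....ooo#############...................
194 .....ooooo###########...................
196 #####################...................
198 #####################...................
200 ......oooo######oo###...................
202 ......oooo###########...................
204 ......oooo###########o..................
206 ......oooo###########o..................
208 ......oooo############..................
210 ......oooo############..................
212 ......ooooo###########..................
214 ......ooooo##########o..................
216 ......oooo..............................
218 ......ooooo.............................
[0.53155938 0.10723601 0.02852719] [ 0.07599235  0.23386028 -2.28084356]
```

carry_out --series "0 0.008 0 0;0 0.014 0 0;0 0.018 0 0;0 0.018 0 0;0 0.018 0 0;0 0.018 0 0;0 0.018 0 0;0 0.015 0 0;0 0.01 0 0;0 0.006 0 0;0 0 0 0;0 0 -0.008 0;0 0 -0.01 0;0 0 -0.01 0;0 0 -0.008 0;0 0 -0.004 0;0 0 -0.002 0;0 0 0 0;0 0 0 0"

```text
time: 30.55
tool_pos: [0.5317, 0.2504, -0.0134]
tcp_rot: [2.164, 2.277, 0.001]
wrist_force: [-0.6, -1.2, -2.4]
width: 0.295
grip_force: 59.7
```

carry_out --series "0 0 -0.001 0;0 0 0 0;0 0 0 0"

```text
time: 30.92
tool_pos: [0.5313, 0.2502, -0.0148]
tcp_rot: [2.164, 2.277, 0.0]
wrist_force: [-0.3, -0.6, -0.9]
width: 0.292
grip_force: 59.7
```

carry_out --series "0 0 -0.0005 0;0 0 0 0;0 0 0 0"

```text
time: 31.3
tool_pos: [0.5313, 0.2502, -0.0153]
tcp_rot: [-2.164, -2.277, 0.0]
wrist_force: [-0.2, -0.4, -2.0]
width: 0.294
grip_force: 59.7
```

carry_out --series "0 0 -0.0005 0;0 0 0 0;0 0 0 0"

```text
time: 31.68
tool_pos: [0.5313, 0.2502, -0.0159]
tcp_rot: [-2.164, -2.277, 0.0]
wrist_force: [0.0, 0.7, -0.3]
width: 0.293
grip_force: 59.7
```

carry_out --series "0 0 0 0;0 0 0 0;0 0 0 0;0 0 0 0;0 0 0 0;0 0 0 0;0 0 0 0;0 0 0 0" --jaw 1

```text
time: 32.67
tool_pos: [0.5313, 0.2502, -0.0158]
tcp_rot: [-2.164, -2.277, -0.0]
wrist_force: [0.0, -0.2, -0.8]
width: 0.997
grip_force: 0.0
```

carry_out --series "0 0 0.01 0;0 0 0.02 0;0 0 0.03 0;0 0 0.04 0;0 0 0.04 0;0 0 0.04 0;0 0 0 0;0 0.05 0 0;0 0.05 0 0;0 0.05 0 0;0 0 0 0"

```text
time: 34.05
tool_pos: [0.5304, 0.4033, 0.1637]
tcp_rot: [-2.16, -2.28, -0.0]
wrist_force: [-0.8, -0.6, -0.6]
width: 0.998
grip_force: 0.0
```

```bash
python3 - <<'E'
from h import *
q,e=eyes.read_camera("top");p,d=eyes.read_camera("scene");P=cloud("scene",d)
hsv=cv2.cvtColor(q,cv2.COLOR_BGR2HSV)
for v in range(188,220,2): print(v,"".join("#" if hsv[v,u,1]<90 and hsv[v,u,2]>120 else ("o" if hsv[v,u,1]<120 else ".") for u in range(330,370)))
eyes.read_camera("scene");print(spot_in("scene","hook_rod")[:2])
hh=cv2.cvtColor(p,cv2.COLOR_BGR2HSV)
m=(hh[...,0]>6)&(hh[...,0]<20)&(np.abs(P[...,0]-.53)<.04)&(np.abs(P[...,1]-.25)<.08)&(P[...,2]<.06)&(P[...,2]>.006)
print(m.sum(),np.percentile(P[m],[2,50,98],axis=0).round(3))
s=bot.read_state();print(s["tool_pos"],s["width"],s["wrist_force"])
E
```

```text
188 .....o###...............................
190 .....oo#o...............................
192 .....ooo#############...................
194 .....ooooo###########...................
196 .....ooooo###########...................
198 .....ooooo###########...................
200 .....ooooo###########...................
202 ......oooo###########...................
204 ......oooo###########o..................
206 ......oooo###########o..................
208 ......oooo############..................
210 ......oooo############..................
212 ......oooo############..................
214 ......ooooo###########..................
216 ......ooooo.............................
218 ......ooooo.............................
[{'rect': [247.6, 178.3, 105.9, 31.5], 'score': 0.95}]
330 [[0.514 0.185 0.007]
 [0.52  0.243 0.029]
 [0.539 0.294 0.038]]
[0.53097776 0.39902428 0.16377764] 0.9985336606196717 [-0.24893829 -0.17443058  0.54916398]
```

```bash
python3 -c "
from workcell import bot
print(bot.finish_job())"
```

```text
the job is handed in; nothing more can be done
None
```

The bracket was drawn out and lies square against the stop bar, seated with a pull of about 7.5–8 N held for roughly 2 s. It stayed there after unhooking, the rod lies flat on the open bench clear of the guard, and the job was handed in at about 34 s with no verdict shown.

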